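# Lock the child-safe medicine box

## Task

Lock the medicine box: slide the yellow safety catch fully clear of the knob, then find by feel where the red wing knob will go in, push it right in and turn it a quarter turn clockwise until it springs back a little and stays locked down. Then let go, with the lid still shut and the jar, tub and tumbler left standing where they are.

Things in the scene. Friction and masses are not known exactly. Their poses are not given: they have to be found in the camera images.
- wing (a point): Centre of the knob's red wing: 60 mm long (this point's y axis), 16 mm thick (x), 26 mm high (z, up). Under the wing, a 3 mm red disc of 36 mm diameter and a black skirt of 52 mm diameter, 8 mm thick, whose top is 14 mm below this point. With the knob up this point is 48 mm above the lid's top.
- knob_press (a joint): How far the knob is pushed in (m), 0 to 0.020, against a spring (4 N at 0, 8 N at 0.020). It stops at 0.002 on the engaged catch, else at 0.003 where its hidden T foot meets a slotted plate, until the foot lines up with the slot within 0.1 rad. From 0.017 it can be turned clockwise under the plate to a stop a quarter turn on; let up there, it springs to 0.013 and is locked.
- knob_turn (a joint): Turn of the red wing (rad), positive clockwise seen from above, 0 to 3.1, slight friction; 0 = wing along the box's y. Starts between 0 and 0.25. The slot lies at an unseen angle that differs every time, anywhere from 0.5 to 1.3; the locked position is 1.57 beyond it.
- fin (a point): Centre of the yellow upright fin of the safety catch: 12 mm thick along this point's y (the sliding direction), 36 mm wide along x, top 15 mm above this point. The catch slides to this point's +y, away from the knob. Its base, 20 mm long in y, has its top 15 mm below this point; the fin is 70 to 76 mm from the knob's axis at the start.
- catch (a joint): Travel of the safety catch (m): 0 = its two prongs are under the knob's skirt, 0.045 = fully clear at its end stop. It needs about 1.5 N and stays where it is left. It starts within 0.006 of 0.
- lid (a joint): Opening angle of the box's lid (rad), 0 = shut. It is hinged at the back (far side, +x of the box) and loose until locked: lifting the knob lifts the lid.
- case: White steel medicine box, fixed to the table: 170 mm (x) by 240 mm (y) by 90 mm high, origin at the centre of its underside, axes along its sides; the shut lid (178 by 248 mm, 12 mm thick) makes its top 102 mm high. The knob's axis is at x -15, y -45 mm in its frame.
- jar: Clear jar with red cap, 76 mm diameter, 120 mm high, loose; origin at the centre of its underside.
- tub: White tub, 64 mm diameter, 85 mm high, loose; origin at the centre of its underside.
- tumbler: Empty glass tumbler, 72 mm diameter, 95 mm high, loose; origin at the centre of its underside.
There are look-alikes about, which are no part of the job. Leave any orange look-alike of the tumbler alone.

How it is judged:
By the outcome, as a careful person would: the job done as asked, in the order asked, and still so for the second after the job is handed in, with the robot touching nothing.
It also fails if it takes over 59 s, if anything falls off the work surface, if the arm or the gripper's body presses on something with over 40 N, if the wrist force passes 120 N, or if a joint passes its speed limit or range.

## Robot

A 6-joint arm with a two-finger parallel gripper is mounted at the origin on the work surface. World frame = base frame: x ahead of the robot, y to its left, z up, the work surface at z = 0. Lengths are in m, angles in rad, forces in N, time in s.
With the tool pointing down it reaches from about 0.35 to 0.975 m from the base axis. Payload 4.9 kg.
Tool frame: the origin (TCP) lies at the very end of the fingers, on their centre line; the grasp point (between the pads) lies 19 mm behind it; z points along the fingers, y is the direction in which the jaws open and shut (so a half turn about z gives the same grasp; the last joint's range is limited). The gripper opens to 85 mm and grips with 20 to 120 N. Pads are 22 mm wide; open, the fingers measure 114 mm over their backs; the gripper's body (76 mm by 85 mm) begins 54 mm behind the grasp point. The pads swing forward as they close: fully open they stand 13 mm farther back than shut.
Start: joints at [1.096, 0.053, 1.613, -0, 1.476, -0.119], TCP at [0.218, 0.586, 0.201] pointing down, gripper open.
Joint ranges: [-3.01, 3.01], [-1.01, 2.22], [0.06, 2.58], [-1.02, 4.17], [0.09, 2.62], [-3.14, 3.14]. Speed limits (rad/s): [2.57, 2.57, 3.14, 3.14, 3.14, 3.14].

## Interface

Orientations are given as a unit quaternion [w, x, y, z].
In Python, from plant import state, eyes, job_done gives the robot as it stands.
- The arm moves only by the tool apply_moves, never from a script. Its argument "commands" is a list of rows, each an object with "linear": the shift along the tool's x, y, z in m, a list of three; "delta_rot": the turn, a rotation vector about the tool's x, y, z in degrees, a list of three; "fingers": the closure in counts, from 0 (fully open) to 255 (shut). In form: [{"linear": [x, y, z], "delta_rot": [wx, wy, wz], "fingers": fingers}, ...]. A call has exactly 8 rows; each row is the pose to reach, as a shift and turn from the pose commanded when the call began, along the tool's axes at that moment; what a row does not reach only later rows make up. A row lasts 1/10 s, in which the tool goes at most 50 mm and 8.59 degrees, less where a joint would pass 70% of its speed; a pose out of reach is approached as far as the arm can. A call with a gripper value outside its range is refused whole. The fingers move at their own pace and stop on an object; the grip force is fixed at half the most. Time passes only in rows, so rows that repeat a pose let the fingers close, or fill a call up. It gives the time, the measured TCP pose, the force and the opening at its end, in the units of the state.
- state(): the state, without advancing time (a new reading comes with each control period).
- eyes.grab_frame(name): name is "scene" or "top"; returns the picture (384x512x3 uint8, red, green, blue); there is no depth.
- eyes.camera_params(name): a dict with "fx", "fy", "cx", "cy" (pixels), "position" and "rotation" of the camera in the world. Camera axes: x right, y down, z forward; pixel columns grow to the right and rows downward; lengths in m; the calibration is good to about 2 mm. A picture is of the moment at which its call begins. camera_params takes no time and is no camera call.
- job_done(): hands the job in, once; it reports no verdict.
The state is a dict: "time": time; "joint_pos": joint angles; "joint_vel": joint speeds; "joint_efforts": joint torques, N m; "tool_pos": TCP position; "tool_rot": TCP orientation; "contact_force": force on the tool from outside, world axes, zero at the start; "ft_torque": the same for the moment, N m; "gripper_width": opening from 0.0 (shut) to 1.0 (fully open).
Only numpy, scipy, OpenCV 4.12 (cv2) and the standard library are available. Lean on these libraries where they do the work, as an engineer would, in place of code of your own. Each camera call takes 0.05 s, during which the arm holds its last target.

## Working session

There is one attempt and no reset: what is moved stays moved. The work goes in short steps, Python scripts to look and compute and a tool call to move; the robot and the scene stay as the last step left them, time stands still between calls to the robot, and variables do not carry over. Pictures are saved under pics/ and viewed, and the job is handed in when it is done.

Besides the shell and the picture viewer there is one more tool, called after "Emit:" as name([rows], argument=value, ...), one row to a line, values as JSON. apply_moves: Moves the arm, as the interface text tells. Its arguments: {"type":"object","properties":{"commands":{"type":"array","items":{"type":"object","properties":{"linear":{"type":"array","items":{"type":"number"}},"delta_rot":{"type":"array","items":{"type":"number"}},"fingers":{"type":"number"}}}}},"required":["commands"]}

```bash
mkdir -p pics; ls; python3 - <<'E'
from plant import state, eyes
import cv2
print(state())
for n in("scene","top"):
    cv2.imwrite(f"pics/{n}0.png",eyes.grab_frame(n)[:,:,::-1]); print(eyes.camera_params(n))
E
```

```text
pics
{'time': 0.0, 'joint_pos': array([ 1.09600842e+00,  5.33516571e-02,  1.61429450e+00, -2.33461919e-05,
        1.47603119e+00, -1.18991320e-01]), 'joint_vel': array([ 0.00041281,  0.00091568,  0.00136412,  0.00017642,  0.0012595 ,
       -0.00140282]), 'joint_efforts': array([ 4.92543822e-04, -3.93712127e+01, -3.70165908e+01, -1.46758939e-04,
        7.32923218e-03, -2.40835516e-05]), 'tool_pos': array([0.21739177, 0.5852322 , 0.19966603]), 'tool_rot': array([-2.93824779e-04,  1.76960235e-01,  9.84217450e-01, -1.00014527e-03]), 'contact_force': array([ 0.54558433, -0.29938823,  0.08501488]), 'ft_torque': array([0.01082331, 0.01233449, 0.00324282]), 'gripper_width': 1.000953558289953}
{'fx': 498.15498392335695, 'fy': 498.15498392335695, 'cx': 254.195952463751, 'cy': 187.7812220606076, 'position': array([ 1.03116536, -0.66567188,  1.07847243]), 'rotation': array([-0.33843956,  0.90838101,  0.23064956, -0.08428154])}
{'fx': 401.5209656120233, 'fy': 401.5209656120233, 'cx': 245.3630153974509, 'cy': 188.6957883869531, 'position': array([0.54507088, 0.08126586, 0.93259744]), 'rotation': array([-0.02525671,  0.71107087, -0.70147395,  0.04092219])}
```

View pics/scene0.png

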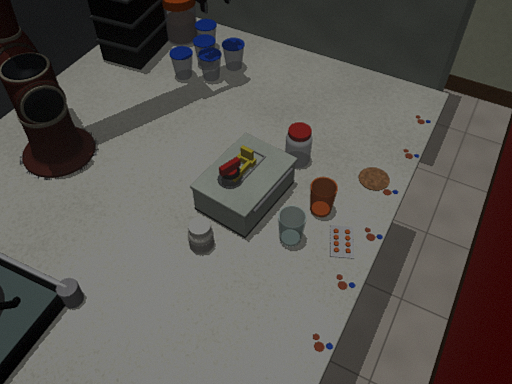

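View pics/top0.png

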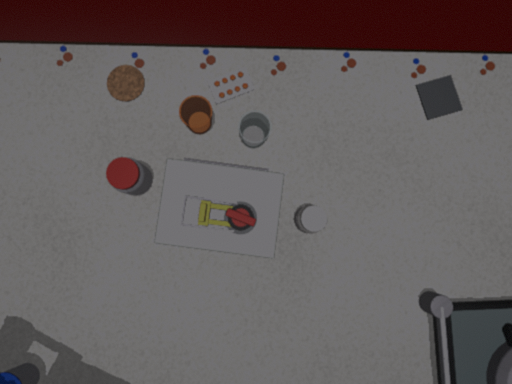

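The top view shows the medicine box centred near (219,210) with the yellow catch fin at about (206,212) and the red wing at (241,217). The jar is at (125,173), the tub at (313,218), the clear tumbler at (254,130) and the orange look-alike at (197,115). Two things are red: the wing at (241,217) and the jar cap at (125,173). By the description I choose the wing on the black skirt, on the lid. Next I'll crop and measure.

```bash
cat > h.py <<'E'
from plant import state, eyes
import cv2, numpy as np
from scipy.spatial.transform import Rotation as R
def cast(n,px,z):
    p=eyes.camera_params(n);px=np.atleast_2d(px).astype(float);q=p['rotation']
    d=np.c_[(px[:,0]-p['cx'])/p['fx'],(px[:,1]-p['cy'])/p['fy'],np.ones(len(px))]
    d=R.from_quat([q[1],q[2],q[3],q[0]]).apply(d)
    o=np.array(p['position']);return o+d*((z-o[2])/d[:,2])[:,None]
def proj(n,P):
    p=eyes.camera_params(n);q=p['rotation']
    c=R.from_quat([q[1],q[2],q[3],q[0]]).inv().apply(np.atleast_2d(P)-p['position'])
    return np.c_[c[:,0]/c[:,2]*p['fx']+p['cx'],c[:,1]/c[:,2]*p['fy']+p['cy']]
def masks(im):
    h=cv2.cvtColor(im,cv2.COLOR_RGB2HSV);H,S,V=cv2.split(h)
    return ((H<6)|(H>172))&(S>140)&(V>60), (H>22)&(H<35)&(S>130)&(V>60)
E
python3 - <<'E'
from h import *
im=cv2.imread("pics/top0.png")[:,:,::-1].copy()
c=im[150:270,145:295];cv2.imwrite("pics/crop_top0.png",cv2.resize(c[:,:,::-1],None,fx=5,fy=5,interpolation=cv2.INTER_NEAREST))
s=cv2.imread("pics/scene0.png")[:,:,::-1].copy()
cv2.imwrite("pics/crop_sc0.png",cv2.resize(s[125:245,185:305][:,:,::-1],None,fx=5,fy=5,interpolation=cv2.INTER_NEAREST))
r,y=masks(im)
for nm,m,z,x0 in(("red",r,.163,210),("yel",y,.15,180)):
    m=m.astype(np.uint8).copy();m[:,:x0]=0;m[:180]=0;m[240:]=0;m[:,280:]=0
    v,u=np.nonzero(m);rr=cv2.minAreaRect(np.c_[u,v].astype(np.float32));print(nm,len(u),rr, cast("top",[rr[0]],z))
g=cv2.cvtColor(im,cv2.COLOR_RGB2GRAY)
# lid
sm=cv2.inRange(g,0,255)
for q in [(168,159),(284,173),(274,257),(155,243)]: print(q,cast("top",[q],.102))
E
```

```text
red 330 ((240.0, 217.0), (16.0, 28.0), 90.0) [[0.56295175 0.07422492 0.163     ]]
yel 232 ((214.70997619628906, 214.0299835205078), (30.264171600341797, 22.203153610229492), 8.130102157592773) [[0.56837073 0.12332376 0.15      ]]
(168, 159) [[0.68297672 0.22532025 0.102     ]]
(284, 173) [[ 0.65733948 -0.01703965  0.102     ]]
(274, 257) [[0.48351075 0.00288723 0.102     ]]
(155, 243) [[0.50913891 0.24647126 0.102     ]]
```

View pics/crop_top0.png

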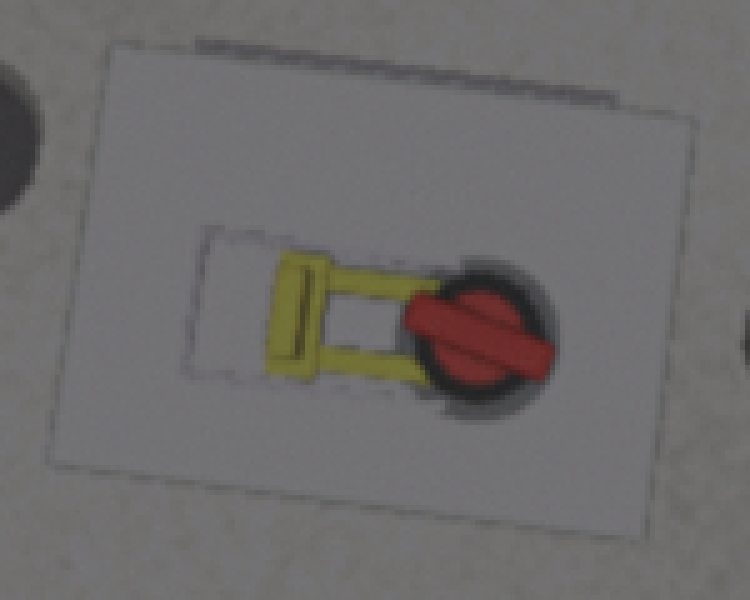

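View pics/crop_sc0.png

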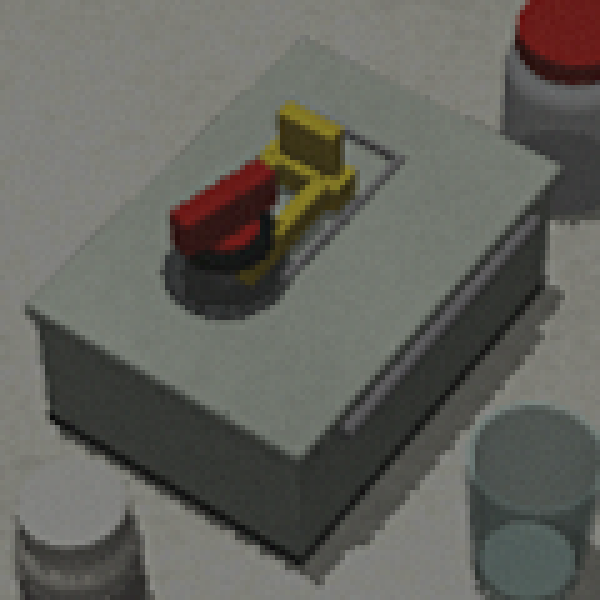

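```bash
python3 - <<'E'
from h import *
f=lambda x,y:(145+(x+.5)/5-.5,150+(y+.5)/5-.5)
C=np.mean([cast("top",[f(*q)],.102)[0] for q in[(110,40),(693,118),(645,540),(48,464)]],0)
th=np.radians(-6.3);M=np.array([[np.cos(th),-np.sin(th)],[np.sin(th),np.cos(th)]])
K=C[:2]+M@[-.015,-.045];print("C",C,"K",K,"wing red",cast("top",[f(480,335)],.163),"disc/skirt", cast("top",[f(478,338)],.137))
for z in(.115,.125,.135,.145,.155): print(z,M.T@(cast("top",[f(297,314)],z)[0,:2]-K))
# scene: fin top corners crop (278,104),(342,140)
g=lambda x,y:(185+x/5,125+y/5)
for z in(.135,.145,.155,.165): print(z,[M.T@(cast("scene",[g(*q)],z)[0,:2]-K) for q in[(278,108),(340,142),(288,100),(344,134)]])
print("scene wing",[M.T@(cast("scene",[g(*q)],.163)[0,:2]-K) for q in[(170,208),(262,160),(180,215),(275,168)]])
for y in(.049,.052):print("target",K+M@[0,y])
E
```

```text
C [0.58384812 0.11619721 0.102     ] K [0.56400066 0.07311498] wing red [[0.56373001 0.073088   0.163     ]] disc/skirt [[0.56316652 0.07358628 0.137     ]]
0.115 [0.00027227 0.07433746]
0.125 [2.78643153e-05 7.35019283e-02]
0.135 [-0.00021654  0.07266639]
0.145 [-0.00046094  0.07183086]
0.155 [-0.00070534  0.07099533]
0.135 [array([-0.03024456,  0.08801885]), array([0.01186871, 0.08599692]), array([-0.02940805,  0.0961079 ]), array([0.01019296, 0.09214619])]
0.145 [array([-0.02414308,  0.07984607]), array([0.01752383, 0.07784556]), array([-0.02331543,  0.08784937]), array([0.01586584, 0.08392965])]
0.155 [array([-0.01804159,  0.07167328]), array([0.02317895, 0.0696942 ]), array([-0.01722281,  0.07959085]), array([0.02153872, 0.07571312])]
0.165 [array([-0.01194011,  0.06350049]), array([0.02883407, 0.06154285]), array([-0.0111302 ,  0.07133232]), array([0.0272116 , 0.06749658])]
scene wing [array([-0.01588291, -0.0242406 ]), array([0.00229376, 0.02962372]), array([-0.00882576, -0.02520607]), array([0.01110527, 0.02880467])]
target [0.56937764 0.12181907]
target [0.56970685 0.12480095]
```

K = (0.564, 0.073), the box is yawed -6.3°, and the fin is about 72 mm from the knob axis with its top near z 0.155. I'll write a helper that works out the moves, then go above the gap.

```bash
cat >> h.py <<'E'
K=np.array([.5638,.0732]);TH=-6.3
def box(x,y): 
    t=np.radians(TH);return K+np.array([x*np.cos(t)-y*np.sin(t),x*np.sin(t)+y*np.cos(t)])
def delta(xy,z,head):
    s=state();q=s['tool_rot'];r=R.from_quat([q[1],q[2],q[3],q[0]])
    h=np.radians(head);y=np.array([np.cos(h),np.sin(h),0]);zz=np.array([0,0,-1.]);x=np.cross(y,zz)
    g=R.from_matrix(np.c_[x,y,zz])
    print("t",round(s['time'],2),"lin",r.inv().apply(np.r_[xy,z]-s['tool_pos']).round(4),"rot",(r.inv()*g).as_rotvec(degrees=True).round(2),"F",s['contact_force'].round(2),"Tz",s['ft_torque'].round(3),"w",round(s['gripper_width'],3),"pos",s['tool_pos'].round(4),"j6",s['joint_pos'][5].round(3))
    m=r.as_matrix()[:,1];print("head now",np.degrees(np.arctan2(m[1],m[0])).round(2))
E
python3 -c "
from h import *
delta(box(0,.049),.2,173.7)"
```

```text
t 0.1 lin [-4.912e-01 -3.118e-01  2.000e-04] rot [-6.0000e-02 -1.1000e-01 -1.0409e+02] F [-1.49  0.22 -1.12] Tz [-0.026  0.036 -0.047] w 1.0 pos [0.2174 0.5853 0.1998] j6 -0.119
head now 69.61
```

Emit:
apply_moves([
  {"linear": [-0.491,-0.312,0],"delta_rot": [0,0,-104.1],"fingers": 255},
  {"linear": [-0.491,-0.312,0],"delta_rot": [0,0,-104.1],"fingers": 255},
  {"linear": [-0.491,-0.312,0],"delta_rot": [0,0,-104.1],"fingers": 255},
  {"linear": [-0.491,-0.312,0],"delta_rot": [0,0,-104.1],"fingers": 255},
  {"linear": [-0.491,-0.312,0],"delta_rot": [0,0,-104.1],"fingers": 255},
  {"linear": [-0.491,-0.312,0],"delta_rot": [0,0,-104.1],"fingers": 255},
  {"linear": [-0.491,-0.312,0],"delta_rot": [0,0,-104.1],"fingers": 255},
  {"linear": [-0.491,-0.312,0],"delta_rot": [0,0,-104.1],"fingers": 255},
])

```text
time: 0.9
tool_pos: [0.4421, 0.2904, 0.2006]
tool_rot: [-0.0, -0.37, 0.929, 0.0]
contact_force: [0.1, 0.2, -0.3]
gripper_width: -0.0
```

```bash
python3 -c "
from h import *
delta(box(0,.049),.2,173.7)"
```

```text
t 0.9 lin [ 0.0234 -0.2098  0.0005] rot [ 2.000e-02 -2.000e-02 -4.033e+01] F [ 0.11  0.23 -0.33] Tz [ 0.005 -0.057  0.033] w -0.0 pos [0.4421 0.2904 0.2006] j6 -1.887
head now 133.37
```

Emit:
apply_moves([
  {"linear": [0.023,-0.21,0],"delta_rot": [0,0,-40.3],"fingers": 255},
  {"linear": [0.023,-0.21,0],"delta_rot": [0,0,-40.3],"fingers": 255},
  {"linear": [0.023,-0.21,0],"delta_rot": [0,0,-40.3],"fingers": 255},
  {"linear": [0.023,-0.21,0],"delta_rot": [0,0,-40.3],"fingers": 255},
  {"linear": [0.023,-0.21,0],"delta_rot": [0,0,-40.3],"fingers": 255},
  {"linear": [0.023,-0.21,0],"delta_rot": [0,0,-40.3],"fingers": 255},
  {"linear": [0.023,-0.21,0],"delta_rot": [0,0,-40.3],"fingers": 255},
  {"linear": [0.023,-0.21,0],"delta_rot": [0,0,-40.3],"fingers": 255},
])

```text
time: 1.7
tool_pos: [0.5674, 0.1238, 0.2006]
tool_rot: [-0.0, -0.665, 0.747, 0.0]
contact_force: [-0.2, 0.6, 0.2]
gripper_width: -0.0
```

```bash
python3 -c "
from h import *
cv2.imwrite('pics/s1.png',cv2.resize(eyes.grab_frame('scene')[105:245,165:325,::-1],None,fx=4,fy=4))
delta(box(0,.049),.136,173.7)"
```

```text
t 1.75 lin [ 0.0019 -0.002   0.0647] rot [ 0.03  0.01 -0.32] F [-0.48  0.27 -0.54] Tz [ 0.034 -0.04   0.007] w 0.002 pos [0.5674 0.124  0.2007] j6 -2.939
head now 173.38
```

View pics/s1.png

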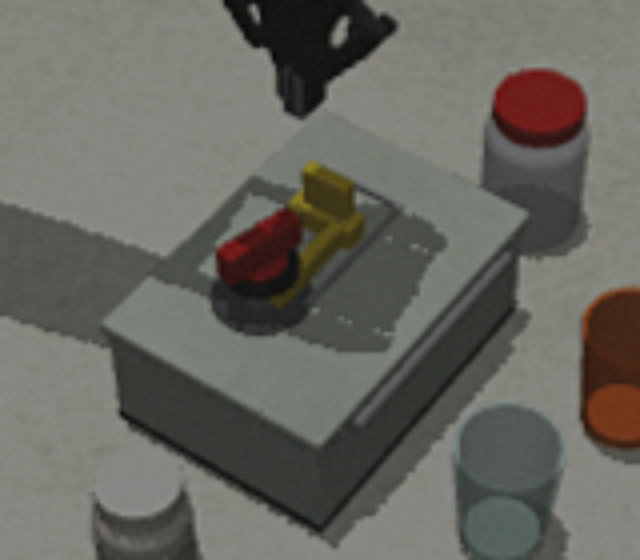

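The scene picture shows the shut fingers hovering at (300,110), above the gap between the wing (258,247) and the fin (328,190). Now going down.

Emit:
apply_moves([
  {"linear": [0.002,-0.002,0.0],"delta_rot": [0,0,-0.3],"fingers": 255},
  {"linear": [0.002,-0.002,0.015],"delta_rot": [0,0,-0.3],"fingers": 255},
  {"linear": [0.002,-0.002,0.025],"delta_rot": [0,0,-0.3],"fingers": 255},
  {"linear": [0.002,-0.002,0.035],"delta_rot": [0,0,-0.3],"fingers": 255},
  {"linear": [0.002,-0.002,0.045],"delta_rot": [0,0,-0.3],"fingers": 255},
  {"linear": [0.002,-0.002,0.055],"delta_rot": [0,0,-0.3],"fingers": 255},
  {"linear": [0.002,-0.002,0.064],"delta_rot": [0,0,-0.3],"fingers": 255},
  {"linear": [0.002,-0.002,0.064],"delta_rot": [0,0,-0.3],"fingers": 255},
])

```text
time: 2.55
tool_pos: [0.5688, 0.1206, 0.1349]
tool_rot: [-0.001, -0.667, 0.745, 0.001]
contact_force: [0.2, -0.1, -0.3]
gripper_width: -0.001
```

```bash
python3 -c "
from h import *
cv2.imwrite('pics/s2.png',cv2.resize(eyes.grab_frame('scene')[105:245,165:325,::-1],None,fx=4,fy=4))
delta(box(0,.103),.136,173.7)"
```

```text
t 2.6 lin [-0.0552  0.0004 -0.0001] rot [ 0.1  -0.02 -0.06] F [-0.63 -0.04 -0.59] Tz [-0.013 -0.031  0.015] w 0.001 pos [0.5694 0.1207 0.1359] j6 -2.95
head now 173.64
```

View pics/s2.png

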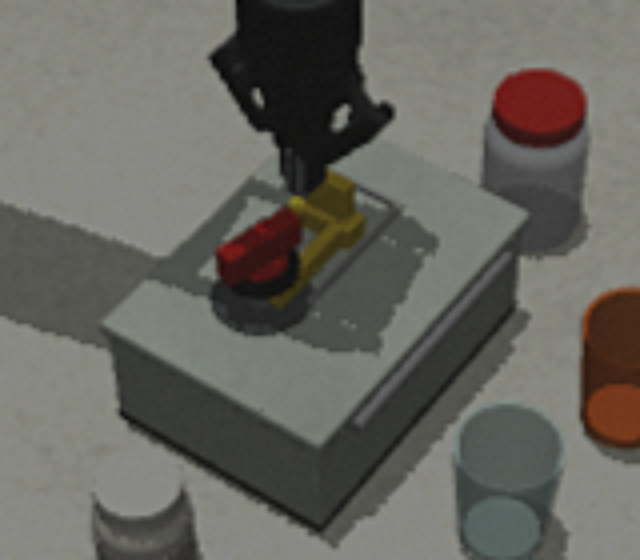

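The fingertips sit at (300,185), inside the gap and touching nothing. Now pushing along +y of the box (tool -x).

Emit:
apply_moves([
  {"linear": [-0.006,0,0],"delta_rot": [0,0,0],"fingers": 255},
  {"linear": [-0.012,0,0],"delta_rot": [0,0,0],"fingers": 255},
  {"linear": [-0.018,0,0],"delta_rot": [0,0,0],"fingers": 255},
  {"linear": [-0.024,0,0],"delta_rot": [0,0,0],"fingers": 255},
  {"linear": [-0.03,0,0],"delta_rot": [0,0,0],"fingers": 255},
  {"linear": [-0.036,0,0],"delta_rot": [0,0,0],"fingers": 255},
  {"linear": [-0.042,0,0],"delta_rot": [0,0,0],"fingers": 255},
  {"linear": [-0.045,0,0],"delta_rot": [0,0,0],"fingers": 255},
])

```text
time: 3.4
tool_pos: [0.5749, 0.1662, 0.1369]
tool_rot: [-0.0, -0.667, 0.745, 0.0]
contact_force: [0.3, 0.3, -0.4]
gripper_width: 0.006
```

Emit:
apply_moves([
  {"linear": [-0.001,0,0],"delta_rot": [0,0,0],"fingers": 255},
  {"linear": [-0.002,0,0],"delta_rot": [0,0,0],"fingers": 255},
  {"linear": [-0.003,0,0],"delta_rot": [0,0,0],"fingers": 255},
  {"linear": [-0.003,0,0],"delta_rot": [0,0,0],"fingers": 255},
  {"linear": [-0.004,0,0],"delta_rot": [0,0,0],"fingers": 255},
  {"linear": [-0.004,0,0],"delta_rot": [0,0,0],"fingers": 255},
  {"linear": [-0.005,0,0],"delta_rot": [0,0,0],"fingers": 255},
  {"linear": [-0.005,0,0],"delta_rot": [0,0,0],"fingers": 255},
])

```text
time: 4.2
tool_pos: [0.5754, 0.1705, 0.137]
tool_rot: [0.0, -0.667, 0.745, 0.0]
contact_force: [-0.1, 0.5, 0.1]
gripper_width: -0.002
```

```bash
python3 -c "
from h import *
cv2.imwrite('pics/s3.png',cv2.resize(eyes.grab_frame('scene')[105:245,165:325,::-1],None,fx=4,fy=4))
delta(box(0,.103),.136,173.7)"
```

```text
t 4.25 lin [-0.005   0.0009  0.001 ] rot [-0.   -0.   -0.05] F [-0.85 -0.95  0.02] Tz [-0.015 -0.028  0.053] w -0.001 pos [0.5754 0.1705 0.137 ] j6 -2.867
head now 173.65
```

View pics/s3.png

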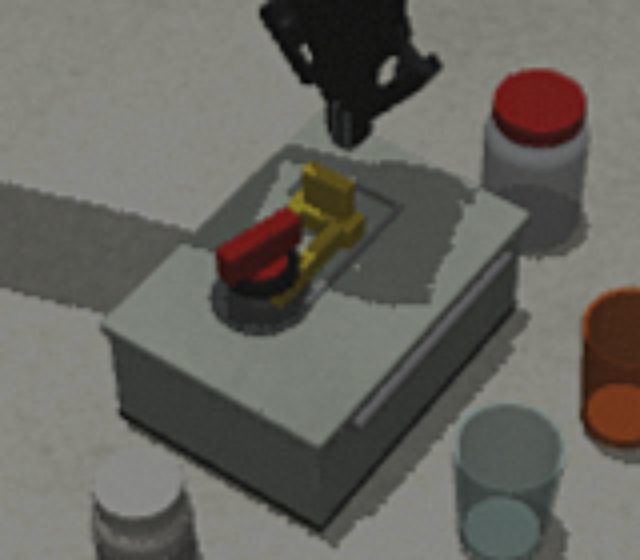

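The fin is still at (328,190), so the fingers passed without touching it. I'll compare where the TCP should project with where the tip appears.

```bash
python3 -c "
from h import *
for P in [(.5754,.1705,.137),(.5754,.1705,.156),(.5754,.1705,.175)]: print((proj('scene',[P])-[165,105])*4, proj('top',[P]))
# expected fin top / wing top
for z in (.126,.14,.156): print('fin',z,(proj('scene',[np.r_[box(0,.072),z]])-[165,105])*4)
print('wing',(proj('scene',[np.r_[box(0,0),.163]])-[165,105])*4)
cv2.imwrite('pics/t3.png',cv2.resize(eyes.grab_frame('top')[130:280,110:300,::-1],None,fx=4,fy=4))
"
```

```text
[[348.51999464 174.17352666]] [[191.20761546 210.34973781]]
[[348.51609959 153.72300362]] [[190.10863047 209.95889325]]
[[348.5121188  132.82228861]] [[188.95458928 209.54846842]]
fin 0.126 [[325.20113732 207.93997482]]
fin 0.14 [[325.01097667 193.12441236]]
fin 0.156 [[324.78987527 175.89823158]]
wing [[258.98383605 233.78516099]]
```

View pics/t3.png

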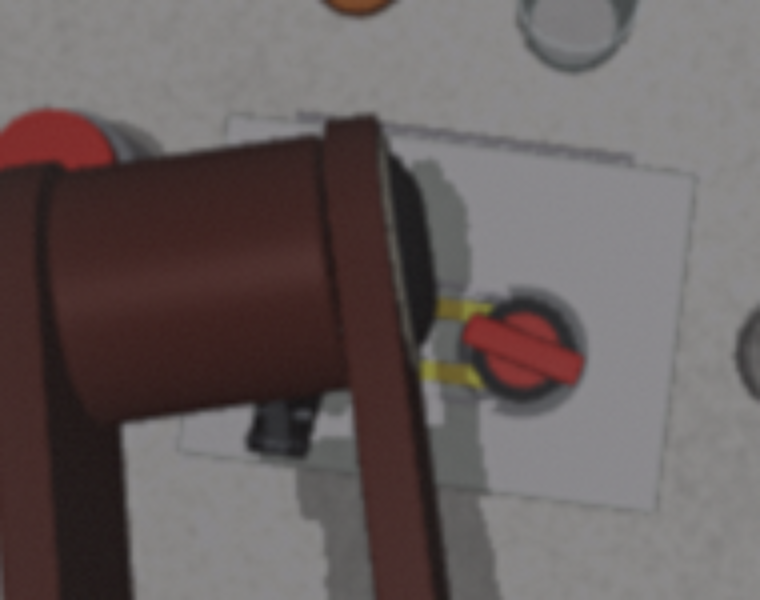

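```bash
python3 -c "
from h import *
for P in [(.5674,.124,.2007),(.5694,.1207,.1359),(.5754,.1705,.137)]: print((proj('scene',[P])-[165,105])*4)
im=eyes.grab_frame('scene')
cv2.imwrite('pics/s4.png',cv2.resize(im[100:190,200:290,::-1],None,fx=6,fy=6,interpolation=cv2.INTER_NEAREST))
a=cv2.imread('pics/s2.png');cv2.imwrite('pics/s2b.png',cv2.resize(a[100:300,200:400],None,fx=3,fy=3))
print(state()['joint_pos'])
"
```

```text
[[302.30207264 143.63145295]]
[[304.2276951 219.221099 ]]
[[348.51999464 174.17352666]]
[ 1.64035608e-01  4.13825557e-02  1.73325351e+00 -1.78852166e-05
  1.36696518e+00 -2.86675141e+00]
```

View pics/s4.png

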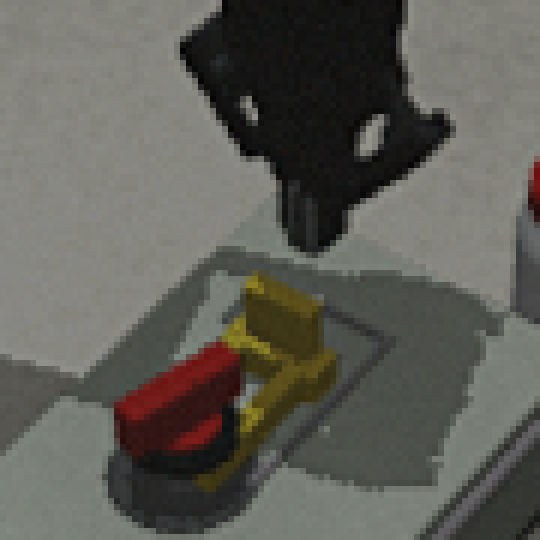

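View pics/s2b.png

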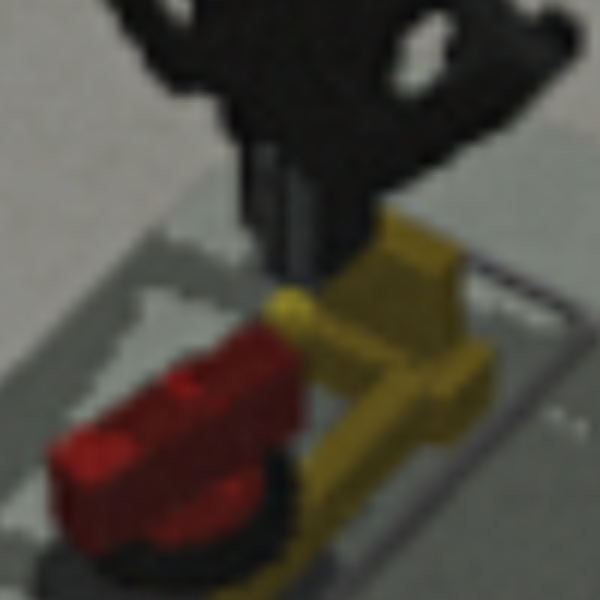

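In all three views the fingertip shows about 27 crop pixels above its predicted spot. That puts the real tip about 25 mm above the reported TCP, so it passed over the fin. I'll go back, lower in small checked steps and trust the picture and the force.

Emit:
apply_moves([
  {"linear": [0,0,-0.015],"delta_rot": [0,0,0],"fingers": 255},
  {"linear": [0.025,0,-0.015],"delta_rot": [0,0,0],"fingers": 255},
  {"linear": [0.0495,0,-0.015],"delta_rot": [0,0,0],"fingers": 255},
  {"linear": [0.0495,0,-0.015],"delta_rot": [0,0,0],"fingers": 255},
  {"linear": [0.0495,0,-0.005],"delta_rot": [0,0,0],"fingers": 255},
  {"linear": [0.0495,0,0.0],"delta_rot": [0,0,0],"fingers": 255},
  {"linear": [0.0495,0,0.004],"delta_rot": [0,0,0],"fingers": 255},
  {"linear": [0.0495,0,0.008],"delta_rot": [0,0,0],"fingers": 255},
])

```text
time: 5.15
tool_pos: [0.5696, 0.1219, 0.1281]
tool_rot: [-0.0, -0.667, 0.745, 0.0]
contact_force: [1.0, -0.2, -0.8]
gripper_width: -0.001
```

Emit:
apply_moves([
  {"linear": [0,0,0.001],"delta_rot": [0,0,0],"fingers": 255},
  {"linear": [0,0,0.002],"delta_rot": [0,0,0],"fingers": 255},
  {"linear": [0,0,0.003],"delta_rot": [0,0,0],"fingers": 255},
  {"linear": [0,0,0.004],"delta_rot": [0,0,0],"fingers": 255},
  {"linear": [0,0,0.005],"delta_rot": [0,0,0],"fingers": 255},
  {"linear": [0,0,0.006],"delta_rot": [0,0,0],"fingers": 255},
  {"linear": [0,0,0.007],"delta_rot": [0,0,0],"fingers": 255},
  {"linear": [0,0,0.007],"delta_rot": [0,0,0],"fingers": 255},
])

```text
time: 5.95
tool_pos: [0.5698, 0.1212, 0.1218]
tool_rot: [-0.0, -0.667, 0.745, 0.0]
contact_force: [0.3, -0.2, -1.1]
gripper_width: 0.001
```

```bash
python3 -c "
from h import *
cv2.imwrite('pics/s5.png',cv2.resize(eyes.grab_frame('scene')[100:190,200:290,::-1],None,fx=6,fy=6,interpolation=cv2.INTER_NEAREST))
delta(box(0,.049),.111,173.7)"
```

```text
t 6.0 lin [-0.0006  0.0008  0.0109] rot [ 0.01 -0.   -0.05] F [0.86 0.09 0.16] Tz [-0.04   0.029  0.03 ] w 0.001 pos [0.5699 0.1212 0.1219] j6 -2.949
head now 173.65
```

View pics/s5.png

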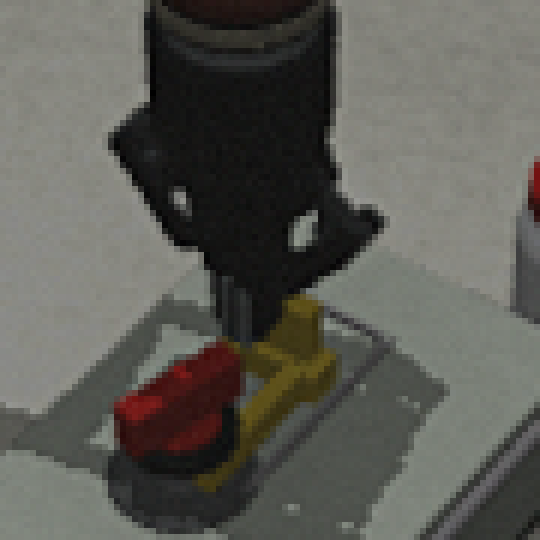

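The tip at (255,340) is now in front of the fin, below its top edge, with no contact force yet. I'll go down 10 mm more.

Emit:
apply_moves([
  {"linear": [0,0,0.002],"delta_rot": [0,0,0],"fingers": 255},
  {"linear": [0,0,0.004],"delta_rot": [0,0,0],"fingers": 255},
  {"linear": [0,0,0.006],"delta_rot": [0,0,0],"fingers": 255},
  {"linear": [0,0,0.007],"delta_rot": [0,0,0],"fingers": 255},
  {"linear": [0,0,0.008],"delta_rot": [0,0,0],"fingers": 255},
  {"linear": [0,0,0.009],"delta_rot": [0,0,0],"fingers": 255},
  {"linear": [0,0,0.009],"delta_rot": [0,0,0],"fingers": 255},
  {"linear": [0,0,0.009],"delta_rot": [0,0,0],"fingers": 255},
])

```text
time: 6.8
tool_pos: [0.57, 0.1212, 0.113]
tool_rot: [-0.0, -0.667, 0.745, 0.0]
contact_force: [-0.0, 0.4, 1.4]
gripper_width: -0.003
```

```bash
python3 -c "
from h import *
cv2.imwrite('pics/s6.png',cv2.resize(eyes.grab_frame('scene')[100:190,200:290,::-1],None,fx=6,fy=6,interpolation=cv2.INTER_NEAREST))
delta(box(0,.049),.111,173.7)"
```

```text
t 6.85 lin [-0.0005  0.0009  0.002 ] rot [-0.01 -0.   -0.05] F [-0.54 -0.67  0.4 ] Tz [0.014 0.016 0.037] w 0.001 pos [0.57   0.1213 0.113 ] j6 -2.949
head now 173.65
```

View pics/s6.png

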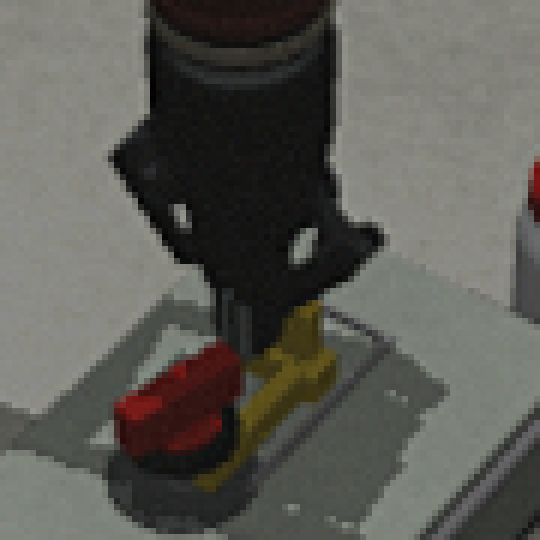

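Tip at (262,352), just above the catch base. Now pushing again.

Emit:
apply_moves([
  {"linear": [-0.004,0,0],"delta_rot": [0,0,0],"fingers": 255},
  {"linear": [-0.008,0,0],"delta_rot": [0,0,0],"fingers": 255},
  {"linear": [-0.012,0,0],"delta_rot": [0,0,0],"fingers": 255},
  {"linear": [-0.016,0,0],"delta_rot": [0,0,0],"fingers": 255},
  {"linear": [-0.02,0,0],"delta_rot": [0,0,0],"fingers": 255},
  {"linear": [-0.022,0,0],"delta_rot": [0,0,0],"fingers": 255},
  {"linear": [-0.022,0,0],"delta_rot": [0,0,0],"fingers": 255},
  {"linear": [-0.022,0,0],"delta_rot": [0,0,0],"fingers": 255},
])

```text
time: 7.65
tool_pos: [0.5723, 0.1435, 0.113]
tool_rot: [0.0, -0.667, 0.745, 0.0]
contact_force: [-0.2, -0.2, -0.4]
gripper_width: 0.001
```

```bash
python3 -c "
from h import *
cv2.imwrite('pics/s7.png',cv2.resize(eyes.grab_frame('scene')[100:190,200:290,::-1],None,fx=6,fy=6,interpolation=cv2.INTER_NEAREST))
delta(box(0,.101),.113,173.7)"
```

```text
t 7.7 lin [-0.0303  0.0008 -0.0001] rot [ 0.01  0.03 -0.05] F [ 0.28 -0.05  0.02] Tz [-0.049  0.014 -0.003] w 0.001 pos [0.5723 0.1433 0.1129] j6 -2.912
head now 173.65
```

View pics/s7.png

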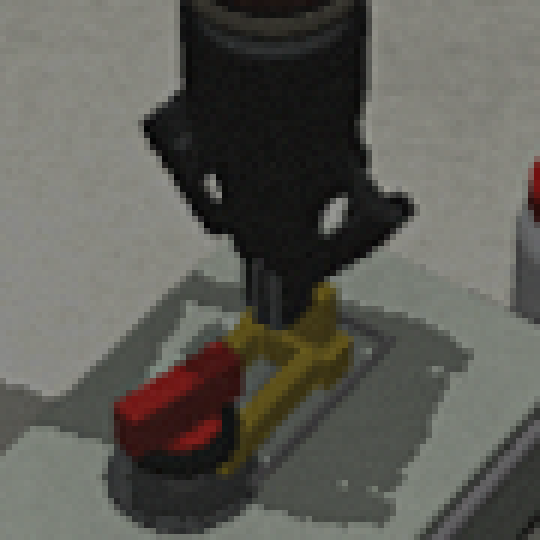

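The catch is moving now: its fin has gone to about (322,310) and its prongs have drawn back. I'll keep pushing.

Emit:
apply_moves([
  {"linear": [-0.005,0,0],"delta_rot": [0,0,0],"fingers": 255},
  {"linear": [-0.01,0,0],"delta_rot": [0,0,0],"fingers": 255},
  {"linear": [-0.015,0,0],"delta_rot": [0,0,0],"fingers": 255},
  {"linear": [-0.02,0,0],"delta_rot": [0,0,0],"fingers": 255},
  {"linear": [-0.023,0,0],"delta_rot": [0,0,0],"fingers": 255},
  {"linear": [-0.025,0,0],"delta_rot": [0,0,0],"fingers": 255},
  {"linear": [-0.027,0,0],"delta_rot": [0,0,0],"fingers": 255},
  {"linear": [-0.027,0,0],"delta_rot": [0,0,0],"fingers": 255},
])

```text
time: 8.5
tool_pos: [0.5753, 0.1704, 0.113]
tool_rot: [0.0, -0.667, 0.745, 0.0]
contact_force: [0.7, 0.0, 0.3]
gripper_width: -0.001
```

Emit:
apply_moves([
  {"linear": [-0.001,0,0],"delta_rot": [0,0,0],"fingers": 255},
  {"linear": [-0.001,0,0],"delta_rot": [0,0,0],"fingers": 255},
  {"linear": [-0.002,0,0],"delta_rot": [0,0,0],"fingers": 255},
  {"linear": [-0.002,0,0],"delta_rot": [0,0,0],"fingers": 255},
  {"linear": [-0.003,0,0],"delta_rot": [0,0,0],"fingers": 255},
  {"linear": [-0.003,0,0],"delta_rot": [0,0,0],"fingers": 255},
  {"linear": [-0.003,0,0],"delta_rot": [0,0,0],"fingers": 255},
  {"linear": [-0.003,0,0],"delta_rot": [0,0,0],"fingers": 255},
])

```text
time: 9.3
tool_pos: [0.5755, 0.1713, 0.1129]
tool_rot: [-0.001, -0.667, 0.745, -0.001]
contact_force: [-1.3, -6.6, 0.7]
gripper_width: 0.004
```

```bash
python3 -c "
from h import *
cv2.imwrite('pics/s8.png',cv2.resize(eyes.grab_frame('scene')[100:190,200:290,::-1],None,fx=6,fy=6,interpolation=cv2.INTER_NEAREST))
delta(box(0,.101),.113,173.7)"
```

```text
t 9.35 lin [-0.0022  0.0008 -0.0001] rot [ 0.03 -0.18 -0.07] F [-0.72 -6.44  0.71] Tz [-1.225  0.179 -0.005] w -0.0 pos [0.5755 0.1714 0.1129] j6 -2.863
head now 173.63
```

View pics/s8.png

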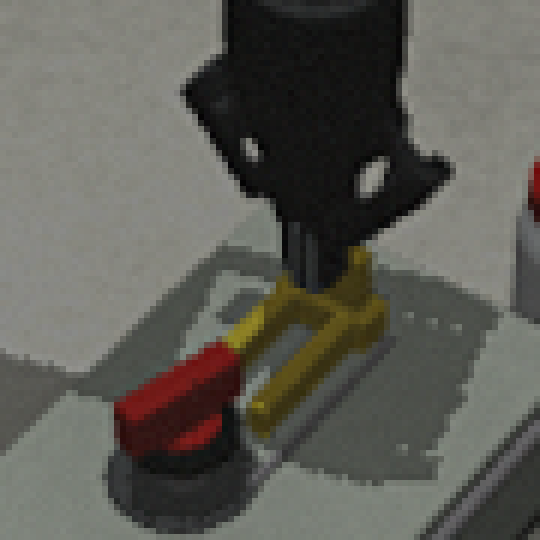

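The catch is against its end stop (6.5 N reaction), with the prongs at (262,420) clear of the skirt. I'll back off, rise and go above the wing.

Emit:
apply_moves([
  {"linear": [0.006,0,0],"delta_rot": [0,0,0],"fingers": 255},
  {"linear": [0.006,0,-0.03],"delta_rot": [0,0,0],"fingers": 255},
  {"linear": [0.006,0,-0.07],"delta_rot": [0,0,0],"fingers": 140},
  {"linear": [0.04,0,-0.07],"delta_rot": [0,0,4],"fingers": 140},
  {"linear": [0.08,0,-0.07],"delta_rot": [0,0,9],"fingers": 140},
  {"linear": [0.097,0,-0.07],"delta_rot": [0,0,14],"fingers": 140},
  {"linear": [0.097,0,-0.07],"delta_rot": [0,0,14],"fingers": 140},
  {"linear": [0.097,0,-0.07],"delta_rot": [0,0,14],"fingers": 140},
])

```text
time: 10.15
tool_pos: [0.5651, 0.077, 0.1832]
tool_rot: [0.001, -0.571, 0.821, 0.0]
contact_force: [-0.2, -0.0, 0.3]
gripper_width: 0.448
```

```bash
python3 -c "
from h import *
cv2.imwrite('pics/s9.png',cv2.resize(eyes.grab_frame('scene')[90:190,190:290,::-1],None,fx=6,fy=6,interpolation=cv2.INTER_NEAREST))
delta(box(0,0),.15,159.6)"
```

```text
t 10.2 lin [ 0.0044 -0.0002  0.0331] rot [-0.    0.07  0.13] F [-0.16 -0.51 -0.44] Tz [ 0.003  0.001 -0.094] w 0.452 pos [0.5651 0.0773 0.1831] j6 -2.783
head now 159.73
```

View pics/s9.png

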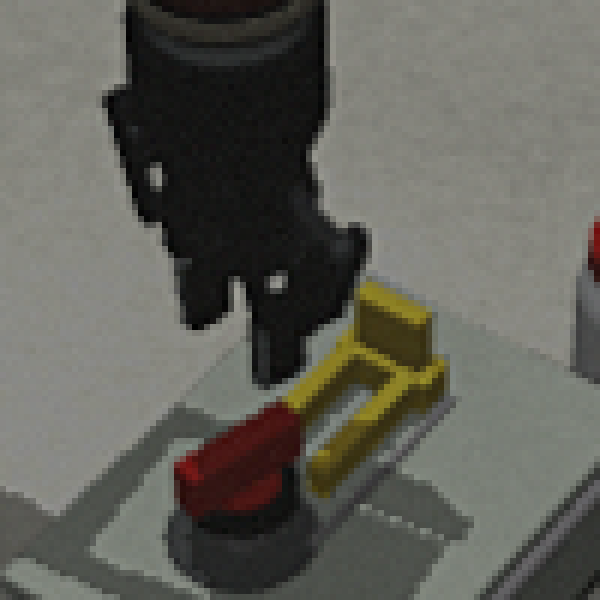

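The open fingers, tips at (205,325) and (275,385), straddle the wing. Descending most of the way.

Emit:
apply_moves([
  {"linear": [0.0045,0,0.0],"delta_rot": [0,0,0.1],"fingers": 140},
  {"linear": [0.0045,0,0.01],"delta_rot": [0,0,0.1],"fingers": 140},
  {"linear": [0.0045,0,0.02],"delta_rot": [0,0,0.1],"fingers": 140},
  {"linear": [0.0045,0,0.03],"delta_rot": [0,0,0.1],"fingers": 140},
  {"linear": [0.0045,0,0.04],"delta_rot": [0,0,0.1],"fingers": 140},
  {"linear": [0.0045,0,0.048],"delta_rot": [0,0,0.1],"fingers": 140},
  {"linear": [0.0045,0,0.048],"delta_rot": [0,0,0.1],"fingers": 140},
  {"linear": [0.0045,0,0.048],"delta_rot": [0,0,0.1],"fingers": 140},
])

```text
time: 11.0
tool_pos: [0.5633, 0.0723, 0.1347]
tool_rot: [-0.0, -0.57, 0.821, 0.0]
contact_force: [-0.4, -0.0, 0.3]
gripper_width: 0.447
```

```bash
python3 -c "
from h import *
cv2.imwrite('pics/s10.png',cv2.resize(eyes.grab_frame('scene')[90:190,190:290,::-1],None,fx=6,fy=6,interpolation=cv2.INTER_NEAREST))
delta(box(0,0),.117,159.6)"
```

```text
t 11.05 lin [-0.0009  0.0003  0.0183] rot [-0.04  0.01 -0.05] F [0.32 0.12 0.43] Tz [-0.059  0.012 -0.033] w 0.453 pos [0.5637 0.0723 0.1353] j6 -2.788
head now 159.55
```

View pics/s10.png

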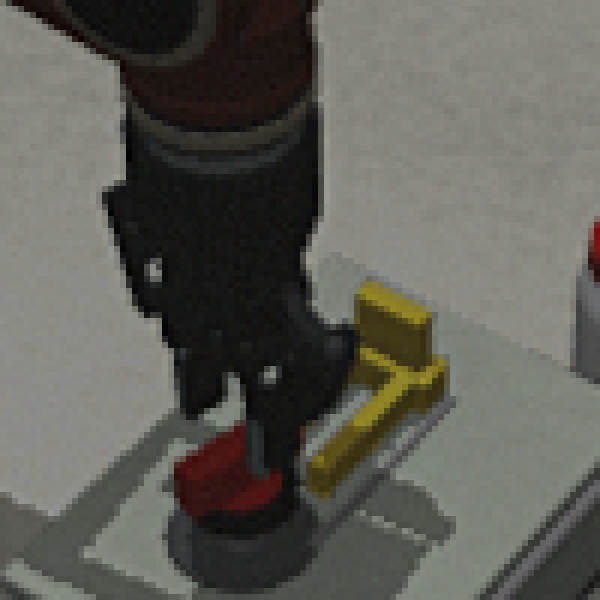

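The near fingertip is at (270,475) beside the wing, roughly at z 0.15. Down 6 mm more, then close.

Emit:
apply_moves([
  {"linear": [-0.0005,0,0.003],"delta_rot": [0,0,0],"fingers": 140},
  {"linear": [-0.0005,0,0.006],"delta_rot": [0,0,0],"fingers": 160},
  {"linear": [-0.0005,0,0.006],"delta_rot": [0,0,0],"fingers": 200},
  {"linear": [-0.0005,0,0.006],"delta_rot": [0,0,0],"fingers": 255},
  {"linear": [-0.0005,0,0.006],"delta_rot": [0,0,0],"fingers": 255},
  {"linear": [-0.0005,0,0.006],"delta_rot": [0,0,0],"fingers": 255},
  {"linear": [-0.0005,0,0.006],"delta_rot": [0,0,0],"fingers": 255},
  {"linear": [-0.0005,0,0.006],"delta_rot": [0,0,0],"fingers": 255},
])

```text
time: 11.85
tool_pos: [0.563, 0.073, 0.1289]
tool_rot: [-0.001, -0.57, 0.821, 0.001]
contact_force: [-5.7, 1.0, 2.9]
gripper_width: 0.155
```

```bash
python3 -c "
from h import *
cv2.imwrite('pics/s11.png',cv2.resize(eyes.grab_frame('scene')[90:190,190:290,::-1],None,fx=6,fy=6,interpolation=cv2.INTER_NEAREST))
delta(box(0,0),.117,159.6)"
```

```text
t 11.9 lin [-0.0005 -0.0007  0.0119] rot [ 0.09 -0.01 -0.04] F [-5.74  1.5   3.08] Tz [ 0.251  0.877 -0.015] w 0.151 pos [0.563  0.073  0.1289] j6 -2.787
head now 159.56
```

View pics/s11.png

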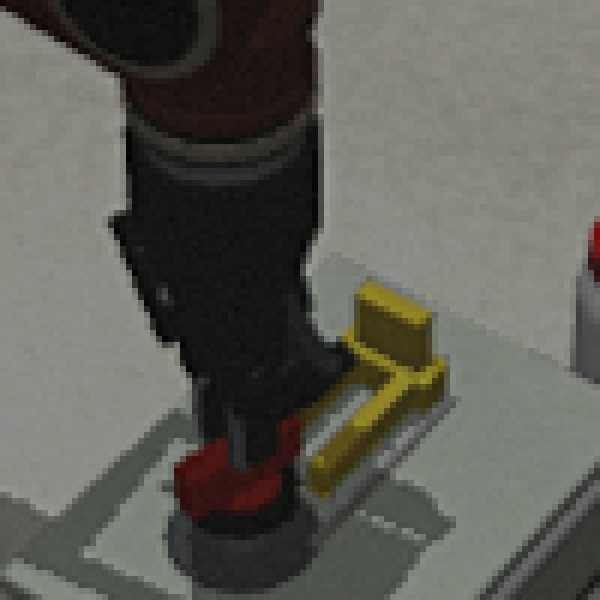

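The grip is on the wing (opening 13 mm, about its thickness). The sideways force of -5.7 N means I should shift about 1.7 mm along tool y. I'll centre, then press gently.

Emit:
apply_moves([
  {"linear": [0,0.001,0],"delta_rot": [0,0,0],"fingers": 255},
  {"linear": [0,0.0017,0],"delta_rot": [0,0,0],"fingers": 255},
  {"linear": [0,0.0017,0.001],"delta_rot": [0,0,0],"fingers": 255},
  {"linear": [0,0.0017,0.002],"delta_rot": [0,0,0],"fingers": 255},
  {"linear": [0,0.0017,0.003],"delta_rot": [0,0,0],"fingers": 255},
  {"linear": [0,0.0017,0.004],"delta_rot": [0,0,0],"fingers": 255},
  {"linear": [0,0.0017,0.005],"delta_rot": [0,0,0],"fingers": 255},
  {"linear": [0,0.0017,0.005],"delta_rot": [0,0,0],"fingers": 255},
])

```text
time: 12.7
tool_pos: [0.5628, 0.0731, 0.1259]
tool_rot: [0.001, -0.57, 0.821, -0.001]
contact_force: [-4.7, -0.9, 10.6]
gripper_width: 0.15
```

```bash
python3 -c "
from h import *
delta(box(0,0),.117,159.6)"
```

```text
t 12.7 lin [-0.0004 -0.0009  0.0089] rot [-0.1   0.01 -0.05] F [-4.72 -0.94 10.64] Tz [-0.153  0.783 -0.038] w 0.15 pos [0.5628 0.0731 0.1259] j6 -2.786
head now 159.55
```

The knob stopped at 3 mm with 10.6 N, so it is on the plate rather than the catch (2 mm). Now I'll turn clockwise under this light pressure and feel for the drop.

Emit:
apply_moves([
  {"linear": [0,0,0],"delta_rot": [0,0,1.5],"fingers": 255},
  {"linear": [0,0,0],"delta_rot": [0,0,3],"fingers": 255},
  {"linear": [0,0,0],"delta_rot": [0,0,4.5],"fingers": 255},
  {"linear": [0,0,0],"delta_rot": [0,0,6],"fingers": 255},
  {"linear": [0,0,0],"delta_rot": [0,0,7.5],"fingers": 255},
  {"linear": [0,0,0],"delta_rot": [0,0,9],"fingers": 255},
  {"linear": [0,0,0],"delta_rot": [0,0,10],"fingers": 255},
  {"linear": [0,0,0],"delta_rot": [0,0,10],"fingers": 255},
])

```text
time: 13.5
tool_pos: [0.5627, 0.0732, 0.1259]
tool_rot: [0.001, -0.497, 0.868, -0.001]
contact_force: [-4.8, -0.8, 9.8]
gripper_width: 0.154
```

```bash
python3 -c "
from h import *
delta(box(0,0),.117,159.6)"
```

```text
t 13.5 lin [-0.0006 -0.0009  0.0089] rot [ -0.1    0.02 -10.06] F [-4.84 -0.78  9.8 ] Tz [-0.145  0.755 -0.025] w 0.154 pos [0.5627 0.0732 0.1259] j6 -2.611
head now 149.54
```

Emit:
apply_moves([
  {"linear": [0.0005,0.0009,0],"delta_rot": [0,0,1],"fingers": 255},
  {"linear": [0.0005,0.0009,0],"delta_rot": [0,0,2],"fingers": 255},
  {"linear": [0.0005,0.0009,0],"delta_rot": [0,0,3],"fingers": 255},
  {"linear": [0.0005,0.0009,0],"delta_rot": [0,0,4],"fingers": 255},
  {"linear": [0.0005,0.0009,0],"delta_rot": [0,0,5],"fingers": 255},
  {"linear": [0.0005,0.0009,0],"delta_rot": [0,0,6],"fingers": 255},
  {"linear": [0.0005,0.0009,0],"delta_rot": [0,0,7],"fingers": 255},
  {"linear": [0.0005,0.0009,0],"delta_rot": [0,0,7],"fingers": 255},
])

```text
time: 14.3
tool_pos: [0.5624, 0.0732, 0.1259]
tool_rot: [0.001, -0.443, 0.897, -0.001]
contact_force: [-1.2, -0.0, 7.3]
gripper_width: 0.155
```

Emit:
apply_moves([
  {"linear": [0,0,0],"delta_rot": [0,0,1],"fingers": 255},
  {"linear": [0,0,0],"delta_rot": [0,0,2],"fingers": 255},
  {"linear": [0,0,0],"delta_rot": [0,0,3],"fingers": 255},
  {"linear": [0,0,0],"delta_rot": [0,0,4],"fingers": 255},
  {"linear": [0,0,0],"delta_rot": [0,0,5],"fingers": 255},
  {"linear": [0,0,0],"delta_rot": [0,0,6],"fingers": 255},
  {"linear": [0,0,0],"delta_rot": [0,0,7],"fingers": 255},
  {"linear": [0,0,0],"delta_rot": [0,0,7],"fingers": 255},
])

```text
time: 15.1
tool_pos: [0.5623, 0.0733, 0.1259]
tool_rot: [0.002, -0.387, 0.922, -0.001]
contact_force: [-2.0, -0.3, 7.7]
gripper_width: 0.151
```

Emit:
apply_moves([
  {"linear": [0,0,0.001],"delta_rot": [0,0,1],"fingers": 255},
  {"linear": [0,0,0.001],"delta_rot": [0,0,2],"fingers": 255},
  {"linear": [0,0,0.001],"delta_rot": [0,0,3],"fingers": 255},
  {"linear": [0,0,0.001],"delta_rot": [0,0,4],"fingers": 255},
  {"linear": [0,0,0.001],"delta_rot": [0,0,5],"fingers": 255},
  {"linear": [0,0,0.001],"delta_rot": [0,0,6],"fingers": 255},
  {"linear": [0,0,0.001],"delta_rot": [0,0,7],"fingers": 255},
  {"linear": [0,0,0.001],"delta_rot": [0,0,7],"fingers": 255},
])

```text
time: 15.9
tool_pos: [0.5625, 0.0733, 0.1258]
tool_rot: [0.002, -0.33, 0.944, -0.001]
contact_force: [-3.5, -0.6, 11.6]
gripper_width: 0.151
```

```bash
python3 -c "
from h import *
delta(box(0,0),.117,159.6)"
```

```text
t 15.9 lin [-0.001  -0.0009  0.0088] rot [ -0.18   0.11 -31.06] F [-3.49 -0.65 11.58] Tz [-0.082  0.683  0.009] w 0.151 pos [0.5625 0.0733 0.1258] j6 -2.245
head now 128.54
```

Turn is about 45° and the knob is still on the plate. Continuing.

Emit:
apply_moves([
  {"linear": [0,0,0],"delta_rot": [0,0,1],"fingers": 255},
  {"linear": [0,0,0],"delta_rot": [0,0,2],"fingers": 255},
  {"linear": [0,0,0],"delta_rot": [0,0,3],"fingers": 255},
  {"linear": [0,0,0],"delta_rot": [0,0,4],"fingers": 255},
  {"linear": [0,0,0],"delta_rot": [0,0,5],"fingers": 255},
  {"linear": [0,0,0],"delta_rot": [0,0,6],"fingers": 255},
  {"linear": [0,0,0],"delta_rot": [0,0,7],"fingers": 255},
  {"linear": [0,0,0],"delta_rot": [0,0,7],"fingers": 255},
])

```text
time: 16.7
tool_pos: [0.5623, 0.0734, 0.1253]
tool_rot: [0.002, -0.272, 0.962, -0.001]
contact_force: [-3.6, -0.5, 8.9]
gripper_width: 0.155
```

Emit:
apply_moves([
  {"linear": [0,0,0],"delta_rot": [0,0,0],"fingers": 255},
  {"linear": [0,0,0],"delta_rot": [0,0,1],"fingers": 255},
  {"linear": [0,0,0.0005],"delta_rot": [0,0,2],"fingers": 255},
  {"linear": [0,0,0.001],"delta_rot": [0,0,2],"fingers": 255},
  {"linear": [0,0,0.0015],"delta_rot": [0,0,2],"fingers": 255},
  {"linear": [0,0,0.002],"delta_rot": [0,0,2],"fingers": 255},
  {"linear": [0,0,0.002],"delta_rot": [0,0,2],"fingers": 255},
  {"linear": [0,0,0.002],"delta_rot": [0,0,2],"fingers": 255},
])

```text
time: 17.5
tool_pos: [0.562, 0.0734, 0.1219]
tool_rot: [0.001, -0.255, 0.967, -0.0]
contact_force: [0.3, 0.4, 5.7]
gripper_width: 0.153
```

```bash
python3 -c "
from h import *
delta(box(0,0),.117,159.6)"
```

```text
t 17.5 lin [-0.0015 -0.0011  0.0049] rot [ -0.1    0.1  -40.03] F [0.3  0.42 5.7 ] Tz [-0.02   0.127 -0.067] w 0.153 pos [0.562  0.0734 0.1219] j6 -2.088
head now 119.57
```

It dropped in: 7 mm in with only 5.7 N of spring force, at a turn of about 54°. Now pushing right in.

Emit:
apply_moves([
  {"linear": [0,0,0.002],"delta_rot": [0,0,1],"fingers": 255},
  {"linear": [0,0,0.004],"delta_rot": [0,0,2],"fingers": 255},
  {"linear": [0,0,0.006],"delta_rot": [0,0,2],"fingers": 255},
  {"linear": [0,0,0.008],"delta_rot": [0,0,2],"fingers": 255},
  {"linear": [0,0,0.01],"delta_rot": [0,0,2],"fingers": 255},
  {"linear": [0,0,0.012],"delta_rot": [0,0,2],"fingers": 255},
  {"linear": [0,0,0.013],"delta_rot": [0,0,2],"fingers": 255},
  {"linear": [0,0,0.013],"delta_rot": [0,0,2],"fingers": 255},
])

```text
time: 18.3
tool_pos: [0.5619, 0.0734, 0.1089]
tool_rot: [0.001, -0.238, 0.971, -0.0]
contact_force: [-1.1, 0.1, 7.0]
gripper_width: 0.155
```

```bash
python3 -c "
from h import *
cv2.imwrite('pics/s12.png',cv2.resize(eyes.grab_frame('scene')[90:190,190:290,::-1],None,fx=6,fy=6,interpolation=cv2.INTER_NEAREST))
delta(box(0,0),.109,159.6)"
```

```text
t 18.35 lin [-0.0015 -0.0011 -0.    ] rot [ -0.1    0.09 -42.05] F [-0.36 -0.5   6.07] Tz [-0.032  0.112 -0.009] w 0.157 pos [0.562  0.0734 0.109 ] j6 -2.053
head now 117.55
```

View pics/s12.png

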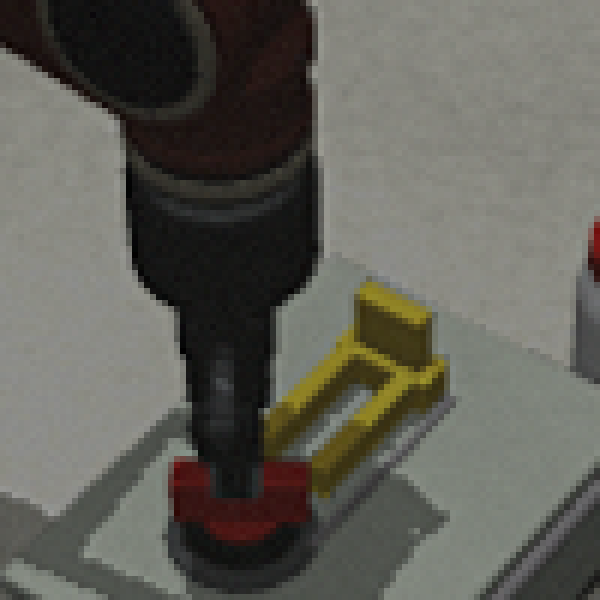

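The knob is down: the skirt is in its collar at (240,545), about 20 mm in at roughly 7 N. I'll hold slightly more pressure and turn clockwise.

Emit:
apply_moves([
  {"linear": [0,0,0.001],"delta_rot": [0,0,0],"fingers": 255},
  {"linear": [0,0,0.002],"delta_rot": [0,0,3],"fingers": 255},
  {"linear": [0,0,0.002],"delta_rot": [0,0,7],"fingers": 255},
  {"linear": [0,0,0.002],"delta_rot": [0,0,12],"fingers": 255},
  {"linear": [0,0,0.002],"delta_rot": [0,0,17],"fingers": 255},
  {"linear": [0,0,0.002],"delta_rot": [0,0,22],"fingers": 255},
  {"linear": [0,0,0.002],"delta_rot": [0,0,27],"fingers": 255},
  {"linear": [0,0,0.002],"delta_rot": [0,0,30],"fingers": 255},
])

```text
time: 19.15
tool_pos: [0.5623, 0.0737, 0.1088]
tool_rot: [0.001, 0.023, 1.0, 0.0]
contact_force: [-4.2, 1.8, 13.9]
gripper_width: 0.152
```

```bash
python3 -c "
from h import *
delta(box(0,0),.109,159.6)"
```

```text
t 19.15 lin [-0.0016 -0.0005 -0.0002] rot [-7.000e-02  1.600e-01 -7.219e+01] F [-4.19  1.79 13.92] Tz [0.072 0.77  0.012] w 0.152 pos [0.5623 0.0737 0.1088] j6 -1.527
head now 87.41
```

Emit:
apply_moves([
  {"linear": [0,0,0],"delta_rot": [0,0,6],"fingers": 255},
  {"linear": [0,0,0],"delta_rot": [0,0,12],"fingers": 255},
  {"linear": [0,0,0],"delta_rot": [0,0,18],"fingers": 255},
  {"linear": [0,0,0],"delta_rot": [0,0,24],"fingers": 255},
  {"linear": [0,0,0],"delta_rot": [0,0,30],"fingers": 255},
  {"linear": [0,0,0],"delta_rot": [0,0,36],"fingers": 255},
  {"linear": [0,0,0],"delta_rot": [0,0,42],"fingers": 255},
  {"linear": [0,0,0],"delta_rot": [0,0,48],"fingers": 255},
])

```text
time: 19.95
tool_pos: [0.5623, 0.0742, 0.1088]
tool_rot: [0.001, 0.428, 0.904, 0.001]
contact_force: [-3.2, 2.9, 13.7]
gripper_width: 0.158
```

Emit:
apply_moves([
  {"linear": [0,0,0],"delta_rot": [0,0,1],"fingers": 255},
  {"linear": [0,0,0],"delta_rot": [0,0,2],"fingers": 255},
  {"linear": [0,0,0],"delta_rot": [0,0,3],"fingers": 255},
  {"linear": [0,0,0],"delta_rot": [0,0,4],"fingers": 255},
  {"linear": [0,0,0],"delta_rot": [0,0,5],"fingers": 255},
  {"linear": [0,0,0],"delta_rot": [0,0,6],"fingers": 255},
  {"linear": [0,0,0],"delta_rot": [0,0,7],"fingers": 255},
  {"linear": [0,0,0],"delta_rot": [0,0,7],"fingers": 255},
])

```text
time: 20.75
tool_pos: [0.5624, 0.0743, 0.1088]
tool_rot: [0.001, 0.481, 0.877, 0.002]
contact_force: [-4.6, 2.5, 13.7]
gripper_width: 0.157
```

```bash
python3 -c "
from h import *
delta(box(0,0),.109,30)"
```

```text
t 20.75 lin [-0.0017  0.0006 -0.0002] rot [0.21 0.01 2.54] F [-4.64  2.53 13.7 ] Tz [ 0.408  0.691 -0.01 ] w 0.157 pos [0.5624 0.0743 0.1088] j6 -0.569
head now 32.55
```

Emit:
apply_moves([
  {"linear": [0,0,0],"delta_rot": [0,0,1],"fingers": 255},
  {"linear": [0,0,0],"delta_rot": [0,0,2],"fingers": 255},
  {"linear": [0,0,0],"delta_rot": [0,0,3],"fingers": 255},
  {"linear": [0,0,0],"delta_rot": [0,0,4],"fingers": 255},
  {"linear": [0,0,0],"delta_rot": [0,0,5],"fingers": 255},
  {"linear": [0,0,0],"delta_rot": [0,0,6],"fingers": 255},
  {"linear": [0,0,0],"delta_rot": [0,0,6],"fingers": 255},
  {"linear": [0,0,0],"delta_rot": [0,0,6],"fingers": 255},
])

```text
time: 21.55
tool_pos: [0.5624, 0.0744, 0.1088]
tool_rot: [0.001, 0.526, 0.851, 0.002]
contact_force: [-3.3, 2.4, 13.5]
gripper_width: 0.156
```

```bash
python3 -c "
from h import *
delta(box(0,0),.109,30)"
```

```text
t 21.55 lin [-0.0016  0.0007 -0.0002] rot [ 0.22 -0.01 -3.44] F [-3.3   2.38 13.54] Tz [ 0.503  0.723 -0.037] w 0.156 pos [0.5624 0.0744 0.1088] j6 -0.465
head now 26.56
```

Emit:
apply_moves([
  {"linear": [0,0,0],"delta_rot": [0,0,1],"fingers": 255},
  {"linear": [0,0,0],"delta_rot": [0,0,2],"fingers": 255},
  {"linear": [0,0,0],"delta_rot": [0,0,3],"fingers": 255},
  {"linear": [0,0,0],"delta_rot": [0,0,4],"fingers": 255},
  {"linear": [0,0,0],"delta_rot": [0,0,5],"fingers": 255},
  {"linear": [0,0,0],"delta_rot": [0,0,5],"fingers": 255},
  {"linear": [0,0,0],"delta_rot": [0,0,5],"fingers": 255},
  {"linear": [0,0,0],"delta_rot": [0,0,5],"fingers": 255},
])

```text
time: 22.35
tool_pos: [0.5625, 0.0744, 0.1088]
tool_rot: [0.001, 0.562, 0.827, 0.002]
contact_force: [-3.5, 3.2, 13.8]
gripper_width: 0.156
```

```bash
python3 -c "
from h import *
delta(box(0,0),.109,30)"
```

```text
t 22.35 lin [-0.0016  0.0008 -0.0002] rot [ 0.23 -0.02 -8.44] F [-3.54  3.15 13.84] Tz [ 0.482  0.728 -0.052] w 0.156 pos [0.5625 0.0744 0.1088] j6 -0.378
head now 21.56
```

Emit:
apply_moves([
  {"linear": [0,0,0],"delta_rot": [0,0,1],"fingers": 255},
  {"linear": [0,0,0],"delta_rot": [0,0,2],"fingers": 255},
  {"linear": [0,0,0],"delta_rot": [0,0,3],"fingers": 255},
  {"linear": [0,0,0],"delta_rot": [0,0,4],"fingers": 255},
  {"linear": [0,0,0],"delta_rot": [0,0,5],"fingers": 255},
  {"linear": [0,0,0],"delta_rot": [0,0,5],"fingers": 255},
  {"linear": [0,0,0],"delta_rot": [0,0,5],"fingers": 255},
  {"linear": [0,0,0],"delta_rot": [0,0,5],"fingers": 255},
])

```text
time: 23.15
tool_pos: [0.5625, 0.0744, 0.1088]
tool_rot: [0.001, 0.598, 0.802, 0.002]
contact_force: [-3.0, 2.3, 13.8]
gripper_width: 0.161
```

```bash
python3 -c "
from h import *
cv2.imwrite('pics/s13.png',cv2.resize(eyes.grab_frame('scene')[90:190,190:290,::-1],None,fx=6,fy=6,interpolation=cv2.INTER_NEAREST))
delta(box(0,0),.109,30)"
```

```text
t 23.2 lin [-0.0016  0.0009 -0.0002] rot [  0.23  -0.03 -13.44] F [-3.27  2.59 13.04] Tz [ 0.473  0.606 -0.033] w 0.157 pos [0.5625 0.0744 0.1088] j6 -0.29
head now 16.56
```

View pics/s13.png

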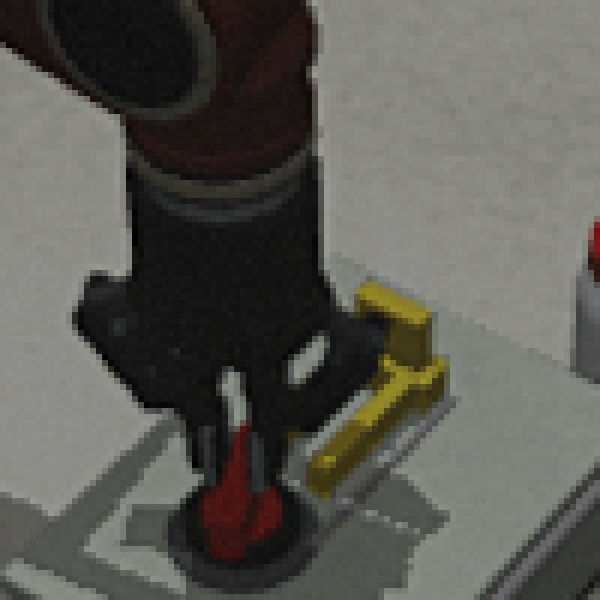

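There is still no torque build-up, though I have turned 101° since the slot. I'll check the wing's actual direction against predicted lines.

```bash
python3 -c "
from h import *
im=eyes.grab_frame('scene');c=cv2.resize(im[140:190,200:265,::-1],None,fx=9,fy=9,interpolation=cv2.INTER_NEAREST)
for t,col in((145,(255,0,0)),(157,(0,255,0)),(170,(0,255,255))):
    a=np.radians(90-6.3-t);d=np.array([np.cos(a),np.sin(a)]);n=np.array([-d[1],d[0]])
    Q=[np.r_[K+s*.03*d+e*.008*n,.143] for s,e in((1,1),(1,-1),(-1,-1),(-1,1))]
    p=((proj('scene',Q)-[200,140]+.5)*9).astype(int);cv2.polylines(c,[p],True,col,1)
cv2.imwrite('pics/s14.png',c)
"
```

```text
(no output)
```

View pics/s14.png

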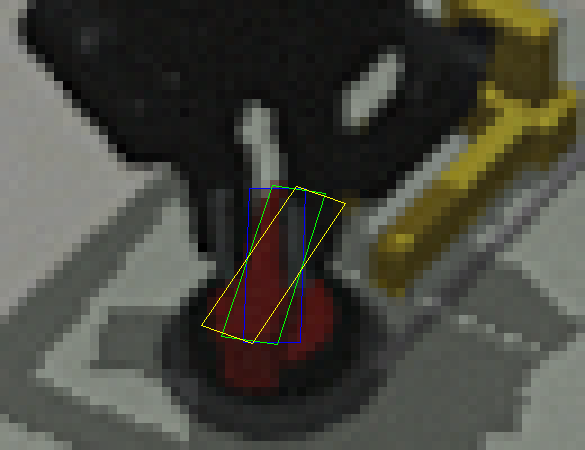

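The wing matches the 157° outline in green, so the grip has not slipped and the stop is simply further on. Continuing gently.

Emit:
apply_moves([
  {"linear": [0,0,0],"delta_rot": [0,0,1],"fingers": 255},
  {"linear": [0,0,0],"delta_rot": [0,0,2],"fingers": 255},
  {"linear": [0,0,0],"delta_rot": [0,0,3],"fingers": 255},
  {"linear": [0,0,0],"delta_rot": [0,0,4],"fingers": 255},
  {"linear": [0,0,0],"delta_rot": [0,0,4],"fingers": 255},
  {"linear": [0,0,0],"delta_rot": [0,0,4],"fingers": 255},
  {"linear": [0,0,0],"delta_rot": [0,0,4],"fingers": 255},
  {"linear": [0,0,0],"delta_rot": [0,0,4],"fingers": 255},
])

```text
time: 24.05
tool_pos: [0.5626, 0.0744, 0.1088]
tool_rot: [0.001, 0.625, 0.781, 0.002]
contact_force: [-2.6, 3.1, 12.4]
gripper_width: 0.154
```

```bash
python3 -c "
from h import *
delta(box(0,0),.109,10)"
```

```text
t 24.05 lin [-0.0015  0.0009 -0.0002] rot [ 0.23 -0.07  2.62] F [-2.57  3.15 12.44] Tz [0.481 0.571 0.275] w 0.154 pos [0.5626 0.0744 0.1088] j6 -0.221
head now 12.62
```

Torque has jumped to +0.275 N·m, so this is the stop. One small further nudge to make sure, then let up slowly while still holding.

Emit:
apply_moves([
  {"linear": [0,0,0],"delta_rot": [0,0,0.5],"fingers": 255},
  {"linear": [0,0,0],"delta_rot": [0,0,1],"fingers": 255},
  {"linear": [0,0,0],"delta_rot": [0,0,1.5],"fingers": 255},
  {"linear": [0,0,0],"delta_rot": [0,0,2],"fingers": 255},
  {"linear": [0,0,0],"delta_rot": [0,0,2],"fingers": 255},
  {"linear": [0,0,0],"delta_rot": [0,0,2],"fingers": 255},
  {"linear": [0,0,0],"delta_rot": [0,0,2],"fingers": 255},
  {"linear": [0,0,0],"delta_rot": [0,0,2],"fingers": 255},
])

```text
time: 24.85
tool_pos: [0.5626, 0.0744, 0.1088]
tool_rot: [0.001, 0.638, 0.77, 0.002]
contact_force: [-3.5, 3.1, 12.9]
gripper_width: 0.156
```

```bash
python3 -c "
from h import *
delta(box(0,0),.109,10)"
```

```text
t 24.85 lin [-0.0014  0.001  -0.0002] rot [ 0.23 -0.06  0.67] F [-3.54  3.15 12.86] Tz [0.46  0.562 0.625] w 0.156 pos [0.5626 0.0744 0.1088] j6 -0.187
head now 10.67
```

Firm stop at 0.625 N·m. Letting up: the locked position should be near z 0.116.

Emit:
apply_moves([
  {"linear": [0,0,-0.002],"delta_rot": [0,0,0],"fingers": 255},
  {"linear": [0,0,-0.004],"delta_rot": [0,0,0],"fingers": 255},
  {"linear": [0,0,-0.006],"delta_rot": [0,0,0],"fingers": 255},
  {"linear": [0,0,-0.008],"delta_rot": [0,0,0],"fingers": 255},
  {"linear": [0,0,-0.009],"delta_rot": [0,0,0],"fingers": 255},
  {"linear": [0,0,-0.01],"delta_rot": [0,0,0],"fingers": 255},
  {"linear": [0,0,-0.01],"delta_rot": [0,0,0],"fingers": 255},
  {"linear": [0,0,-0.01],"delta_rot": [0,0,0],"fingers": 255},
])

```text
time: 25.65
tool_pos: [0.5615, 0.0746, 0.1124]
tool_rot: [-0.0, 0.639, 0.769, 0.002]
contact_force: [10.1, 4.1, -12.1]
gripper_width: 0.156
```

```bash
python3 -c "
from h import *
delta(box(0,0),.109,10)"
```

```text
t 25.65 lin [-0.0018  0.002   0.0034] rot [ 0.13 -0.12  0.61] F [ 10.06   4.13 -12.07] Tz [ 0.863 -1.742  0.605] w 0.156 pos [0.5615 0.0746 0.1124] j6 -0.187
head now 10.61
```

It stopped at 0.1124, about 16.4 mm in, under the plate but not sprung to 13 mm. I'll check the wing angle in the earlier in-slot picture (s12) and take a new one.

```bash
python3 -c "
from h import *
def draw(c,x0,y0,f,zt,ts):
  for t,col in ts:
    a=np.radians(90-6.3-t);d=np.array([np.cos(a),np.sin(a)]);n=np.array([-d[1],d[0]])
    Q=[np.r_[K+s*.03*d+e*.008*n,zt] for s,e in((1,1),(1,-1),(-1,-1),(-1,1))]
    p=((proj('scene',Q)-[x0,y0]+.5)*f).astype(int);cv2.polylines(c,[p],True,col,1)
  return c
a=cv2.imread('pics/s12.png');a=cv2.resize(a,(100,100),interpolation=cv2.INTER_NEAREST)
a=a[50:100,10:75]; a=cv2.resize(a,None,fx=9,fy=9,interpolation=cv2.INTER_NEAREST)
draw(a,200,140,9,.143,((45,(255,0,0)),(56,(0,255,0)),(70,(0,255,255))))
im=eyes.grab_frame('scene');c=cv2.resize(im[140:190,200:265,::-1],None,fx=9,fy=9,interpolation=cv2.INTER_NEAREST)
draw(c,200,140,9,.147,((150,(255,0,0)),(163,(0,255,0)),(175,(0,255,255))))
cv2.imwrite('pics/s15.png',cv2.resize(np.vstack([a[200:],c[100:]]),None,fx=.95,fy=.95))
"
```

```text
(no output)
```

View pics/s15.png

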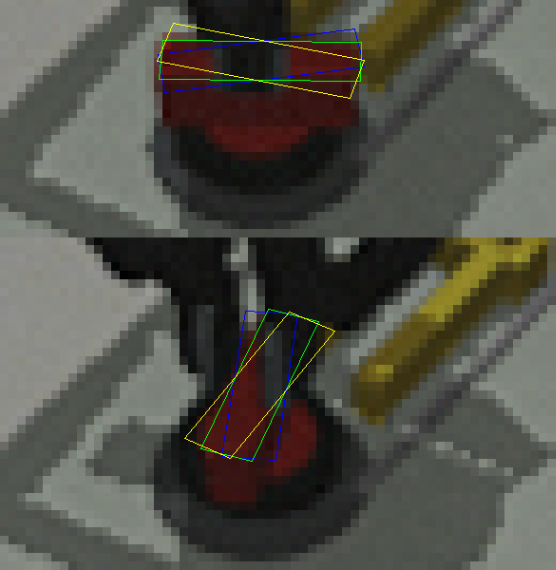

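In s12 the wing was at about 56° and now it is near 163°. Either the stop torque is jamming it or I'm past the recess. I'll ease the twist with only light upward pull and see whether it pops up.

Emit:
apply_moves([
  {"linear": [0,0,0.002],"delta_rot": [0,0,0],"fingers": 255},
  {"linear": [0,0,0.002],"delta_rot": [0,0,-0.5],"fingers": 255},
  {"linear": [0,0,0.002],"delta_rot": [0,0,-1],"fingers": 255},
  {"linear": [0,0,0.002],"delta_rot": [0,0,-1.5],"fingers": 255},
  {"linear": [0,0,0.002],"delta_rot": [0,0,-2],"fingers": 255},
  {"linear": [0,0,0.002],"delta_rot": [0,0,-2.5],"fingers": 255},
  {"linear": [0,0,0.002],"delta_rot": [0,0,-3],"fingers": 255},
  {"linear": [0,0,0.002],"delta_rot": [0,0,-3],"fingers": 255},
])

```text
time: 26.5
tool_pos: [0.5618, 0.0745, 0.113]
tool_rot: [0.0, 0.619, 0.786, 0.002]
contact_force: [5.4, 3.5, -1.7]
gripper_width: 0.151
```

```bash
python3 -c "
from h import *
delta(box(0,0),.109,10)"
```

```text
t 26.5 lin [-0.0017  0.0016  0.004 ] rot [ 0.16 -0.11  3.56] F [ 5.36  3.53 -1.68] Tz [ 0.734 -0.767  0.157] w 0.151 pos [0.5618 0.0745 0.113 ] j6 -0.238
head now 13.56
```

Emit:
apply_moves([
  {"linear": [0.0003,0.0008,0],"delta_rot": [0,0,0],"fingers": 255},
  {"linear": [0.0006,0.0016,0],"delta_rot": [0,0,-0.3],"fingers": 255},
  {"linear": [0.0006,0.0016,0],"delta_rot": [0,0,-0.6],"fingers": 255},
  {"linear": [0.0006,0.0016,0],"delta_rot": [0,0,-0.9],"fingers": 255},
  {"linear": [0.0006,0.0016,0],"delta_rot": [0,0,-0.9],"fingers": 255},
  {"linear": [0.0006,0.0016,0],"delta_rot": [0,0,-0.9],"fingers": 255},
  {"linear": [0.0006,0.0016,0],"delta_rot": [0,0,-0.9],"fingers": 255},
  {"linear": [0.0006,0.0016,0],"delta_rot": [0,0,-0.9],"fingers": 255},
])

```text
time: 27.3
tool_pos: [0.5622, 0.0745, 0.1141]
tool_rot: [-0.0, 0.613, 0.79, 0.0]
contact_force: [-0.5, 3.9, 2.0]
gripper_width: 0.157
```

```bash
python3 -c "
from h import *
delta(box(0,0),.109,10)"
```

```text
t 27.3 lin [-0.0016  0.0012  0.0051] rot [-0.01 -0.02  4.45] F [-0.51  3.88  2.03] Tz [0.553 0.185 0.008] w 0.157 pos [0.5622 0.0745 0.1141] j6 -0.252
head now 14.45
```

It has come up to 14.8 mm with the twist relieved, so it was friction. Lifting 2.5 mm more to feel the lock.

Emit:
apply_moves([
  {"linear": [0,0,-0.001],"delta_rot": [0,0,0],"fingers": 255},
  {"linear": [0,0,-0.0015],"delta_rot": [0,0,0],"fingers": 255},
  {"linear": [0,0,-0.002],"delta_rot": [0,0,0],"fingers": 255},
  {"linear": [0,0,-0.0025],"delta_rot": [0,0,0],"fingers": 255},
  {"linear": [0,0,-0.0025],"delta_rot": [0,0,0],"fingers": 255},
  {"linear": [0,0,-0.0025],"delta_rot": [0,0,0],"fingers": 255},
  {"linear": [0,0,-0.0025],"delta_rot": [0,0,0],"fingers": 255},
  {"linear": [0,0,-0.0025],"delta_rot": [0,0,0],"fingers": 255},
])

```text
time: 28.1
tool_pos: [0.5622, 0.0744, 0.116]
tool_rot: [-0.0, 0.613, 0.79, -0.0]
contact_force: [0.5, 3.3, -1.6]
gripper_width: 0.151
```

```bash
python3 -c "
from h import *
delta(box(0,0),.109,10)"
```

```text
t 28.1 lin [-0.0016  0.0013  0.007 ] rot [-0.03 -0.01  4.45] F [ 0.5   3.3  -1.62] Tz [ 0.618 -0.047  0.065] w 0.151 pos [0.5622 0.0744 0.116 ] j6 -0.252
head now 14.45
```

That is 12.9 mm in, the locked height. A short pull test to confirm it holds.

Emit:
apply_moves([
  {"linear": [0,0,-0.001],"delta_rot": [0,0,0],"fingers": 255},
  {"linear": [0,0,-0.002],"delta_rot": [0,0,0],"fingers": 255},
  {"linear": [0,0,-0.003],"delta_rot": [0,0,0],"fingers": 255},
  {"linear": [0,0,-0.003],"delta_rot": [0,0,0],"fingers": 255},
  {"linear": [0,0,-0.003],"delta_rot": [0,0,0],"fingers": 255},
  {"linear": [0,0,-0.003],"delta_rot": [0,0,0],"fingers": 255},
  {"linear": [0,0,-0.003],"delta_rot": [0,0,0],"fingers": 255},
  {"linear": [0,0,-0.003],"delta_rot": [0,0,0],"fingers": 255},
])

```text
time: 28.9
tool_pos: [0.5617, 0.0745, 0.1162]
tool_rot: [-0.001, 0.613, 0.79, -0.0]
contact_force: [5.6, 4.1, -13.4]
gripper_width: 0.153
```

```bash
python3 -c "
from h import *
delta(box(0,0),.109,10)"
```

```text
t 28.9 lin [-0.0018  0.0018  0.0072] rot [-0.07 -0.04  4.44] F [  5.64   4.15 -13.45] Tz [ 0.809 -1.173  0.005] w 0.153 pos [0.5617 0.0745 0.1162] j6 -0.252
head now 14.44
```

The lock holds against 13 N of pull. I'll ease back to neutral, open slightly and rise straight up.

Emit:
apply_moves([
  {"linear": [0,0,0.0015],"delta_rot": [0,0,0],"fingers": 255},
  {"linear": [0,0,0.003],"delta_rot": [0,0,0],"fingers": 255},
  {"linear": [0,0,0.003],"delta_rot": [0,0,0],"fingers": 255},
  {"linear": [0,0,0.003],"delta_rot": [0,0,0],"fingers": 175},
  {"linear": [0,0,0.003],"delta_rot": [0,0,0],"fingers": 175},
  {"linear": [0,0,0.003],"delta_rot": [0,0,0],"fingers": 175},
  {"linear": [0,0,0.003],"delta_rot": [0,0,0],"fingers": 175},
  {"linear": [0,0,0.003],"delta_rot": [0,0,0],"fingers": 175},
])

```text
time: 29.7
tool_pos: [0.5626, 0.0741, 0.1169]
tool_rot: [0.0, 0.613, 0.79, 0.0]
contact_force: [0.5, 0.4, -0.2]
gripper_width: 0.311
```

Emit:
apply_moves([
  {"linear": [0,0,-0.005],"delta_rot": [0,0,0],"fingers": 175},
  {"linear": [0,0,-0.01],"delta_rot": [0,0,0],"fingers": 175},
  {"linear": [0,0,-0.018],"delta_rot": [0,0,0],"fingers": 175},
  {"linear": [0,0,-0.028],"delta_rot": [0,0,0],"fingers": 175},
  {"linear": [0,0,-0.04],"delta_rot": [0,0,0],"fingers": 175},
  {"linear": [0,0,-0.06],"delta_rot": [0,0,0],"fingers": 175},
  {"linear": [0,0,-0.08],"delta_rot": [0,0,0],"fingers": 175},
  {"linear": [0,0,-0.1],"delta_rot": [0,0,0],"fingers": 175},
])

```text
time: 30.5
tool_pos: [0.5625, 0.0744, 0.2184]
tool_rot: [0.0, 0.613, 0.79, 0.0]
contact_force: [-0.2, 0.0, 1.5]
gripper_width: 0.315
```

```bash
python3 -c "
from h import *
cv2.imwrite('pics/s16.png',cv2.resize(eyes.grab_frame('scene')[60:260,150:350,::-1],None,fx=3,fy=3,interpolation=cv2.INTER_NEAREST))
delta([.45,.3],.25,10)"
```

```text
t 30.55 lin [ 0.247  -0.0544 -0.028 ] rot [0.44 0.1  4.46] F [ 0.48 -0.68  3.44] Tz [ 0.026 -0.038 -0.026] w 0.321 pos [0.5646 0.0744 0.2229] j6 -0.252
head now 14.46
```

View pics/s16.png

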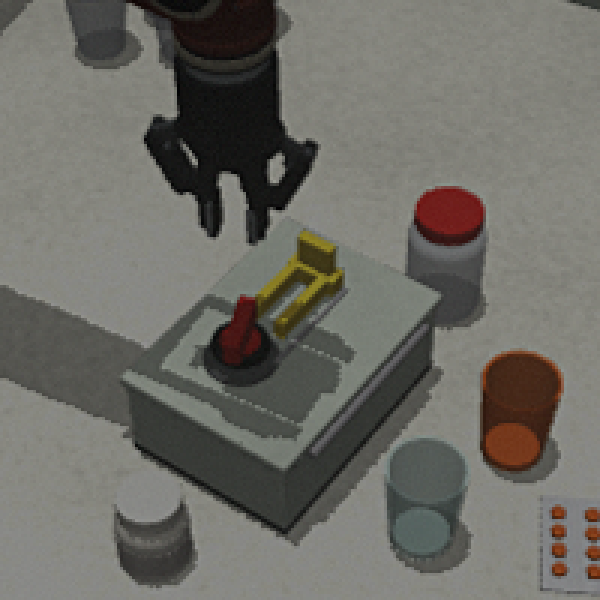

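The knob is down at (240,335), the prongs are clear at (285,325), the lid is shut, and the jar, tub and tumbler are standing. I'll move aside for a top view.

Emit:
apply_moves([
  {"linear": [0.04,-0.03,-0.02],"delta_rot": [0,0,0],"fingers": 175},
  {"linear": [0.08,-0.06,-0.028],"delta_rot": [0,0,0],"fingers": 175},
  {"linear": [0.12,-0.09,-0.028],"delta_rot": [0,0,0],"fingers": 175},
  {"linear": [0.16,-0.12,-0.028],"delta_rot": [0,0,0],"fingers": 175},
  {"linear": [0.2,-0.15,-0.028],"delta_rot": [0,0,0],"fingers": 175},
  {"linear": [0.24,-0.16,-0.028],"delta_rot": [0,0,0],"fingers": 175},
  {"linear": [0.24,-0.16,-0.028],"delta_rot": [0,0,0],"fingers": 175},
  {"linear": [0.24,-0.16,-0.028],"delta_rot": [0,0,0],"fingers": 175},
])

```text
time: 31.35
tool_pos: [0.3472, 0.2674, 0.2448]
tool_rot: [0.0, 0.612, 0.791, 0.0]
contact_force: [0.9, -0.2, -0.5]
gripper_width: 0.315
```

```bash
python3 -c "
from h import *
im=eyes.grab_frame('top')
cv2.imwrite('pics/t17.png',cv2.resize(im[70:280,90:340,::-1],None,fx=3,fy=2.8,interpolation=cv2.INTER_NEAREST))
a=cv2.imread('pics/top0.png')[:,:,::-1].astype(int)
for n,(x0,x1,y0,y1) in dict(jar=(105,145,150,195),tub=(295,330,200,235),tumb=(236,274,108,150),oran=(175,217,92,138)).items(): print(n,np.abs(a[y0:y1,x0:x1]-im[y0:y1,x0:x1]).mean())
print(state()['contact_force'])
"
```

```text
jar 1.2442592592592592
tub 1.3044897959183674
tumb 1.2646198830409356
oran 1.2905452035886817
[-0.2840166  -0.08340617 -0.22189872]
```

View pics/t17.png

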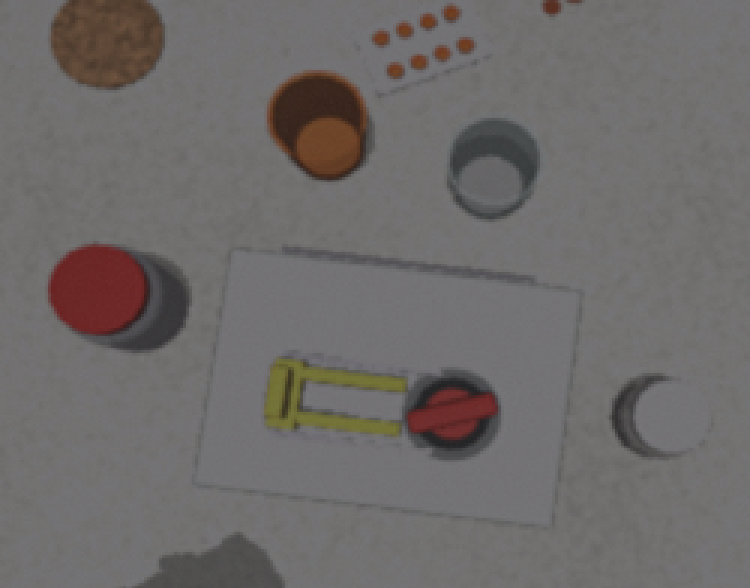

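The top view shows the wing at about 160°, down in its collar at (452,408). The prongs end at (405,400), clear of the skirt. The lid is square, and the jar, tub and tumbler have not changed. Handing in.

```bash
python3 -c "
from plant import job_done
print(job_done())"
```

```text
the job is handed in; nothing more can be done
None
```

The medicine box is locked, and I handed the job in at about 31.5 s with the robot touching nothing.

- **Catch:** I slid the yellow catch to its end stop, where it pushed back with about 6.5 N. The last top view shows its prongs clear of the knob's skirt.
- **Knob:** I gripped the wing, pressed it 3 mm onto the plate and turned it clockwise until it dropped in at a turn of about 54°. I then pushed it 20 mm in and turned it to a firm stop.
- **Lock:** With the twist eased, the knob sprang back to 12.9 mm in and held against a 13 N pull, so I let go.
- **Last checks:** The lid is shut. The jar, tub, tumbler and orange look-alike look unchanged from the first top view, and the final contact force was near zero.

Some things did not go as expected or did not agree:

- **First push:** It missed the catch because the shut fingertips were about 25 mm higher than the reported tool position. I repeated it lower.
- **Turn angle:** The stop came about 103–107° after the angle where I pushed the knob in, not 90°, and I did not find out why. The final wing angle in the picture is about 160°.
- **First let-up:** The knob stuck at about 16.4 mm and rose to the locked height only after I eased the twist.

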